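# Seat the stopper and show the jar's underside to the inspection camera

### The job

The tall amber sample jar in the wooden rack still has its stopper standing proud: with the jar in the rack, press the stopper fully home. Then lift that jar out of the rack and hold it, stopper uppermost and leaning, in front of the small inspection camera so that its underside squarely faces the lens, centred on the line of sight and 12 cm from the lens. Finish while still holding it there, still and gripped, touching neither camera nor anything else, and leave everything else on the bench where it stands.

Things in the scene. Friction and masses are not known exactly. Their poses are not given: they have to be found in the camera images.
- tall_jar_centre (a point): Centre of the tall sample jar: amber glass, 30 mm in diameter, 45 to 95 g, in one of the rack's three pockets (which one varies). With its stopper home it is 90 mm high; this point is on the axis, 45 mm above the underside. z points from underside to stopper. The other two jars are alike but 25 mm shorter.
- tall_jar_base (a point): Centre of the tall jar's underside, 45 mm below its centre point along its axis; same axes.
- tall_jar: The tall jar with its stopper; origin at the centre of its underside, z up its axis. The straight glass ends 64 mm above the underside, then come a narrower neck and the rim at 80 mm; on it sits a black ribbed stopper, its head 28 mm in diameter and 10 mm high.
- stopper (a joint): How far the tall jar's stopper stands proud of being fully home, in m: 0 is home, up to 0.010 at the start. The top of the stopper is 90 mm plus this above the jar's underside. It is a friction fit that takes about 5 N to push down or pull up, stays where left and has a hard stop at 0.
- rack: Wooden rack, fixed to the bench: block 62 x 195 x 26 mm (x, y, z), origin at the centre of its underside. Three round pockets in a row along its y, at y = -65, 0 and +65 mm, each 32 mm wide and 18 mm deep, floor 8 mm above the bench. The jars stand upright in them, sticking up out of the rack.
- camera: Stand of the inspection camera, fixed to the bench: dark steel base plate 115 x 120 x 12 mm with two upright aluminium cheeks carrying the camera barrel. Origin on the bench straight below the lens; the camera looks towards the stand's own -x.
- camera_head: Camera barrel, 54 mm in diameter, 76 mm long, grey, with a black front ring of small white lights round the lens. Origin at the centre of its front face (the lens), 110 mm above the bench. Its z axis is the line of sight out of the lens: upwards and to the stand's -x, leaning 35 degrees (0.61 rad) from vertical.
- focus (a point): The point in the air 120 mm in front of the lens on the line of sight, where the centre of the jar's underside is to be; same axes as the barrel (z away from the lens). The jar's axis is to lie along this z, with its stopper end farther from the lens.
- short_jar_0: Short amber jar, 30 mm in diameter, 65 mm high with its stopper (already home), in the rack; origin at its underside. To be left alone.
- short_jar_1: Another short jar, the same. To be left alone.
- thread_spool: Wooden thread spool, 39 mm across, 58 mm high, standing between rack and camera; origin at its underside. To be left alone.
- size_jar: Glass jar with white lid, 60 mm across, 75 mm high, behind; origin at its underside. To be left alone.
- wax_block: Yellow wax block, 40 x 55 x 18 mm, nearer the robot; origin at its underside. To be left alone.
Mind the look-alikes: they are no part of the job. Leave any green, red or turquoise look-alike of the tall_jar alone.

How it is judged:
On the way:
1. the stopper is pressed fully home (within 1.5 mm) while the tall jar stands in the rack (value of joint stopper below 0.0015 m and height (world z) of tall_jar_base below 0.013 m and angle between tall_jar's own z axis and vertical below 0.15 rad), for 0.2 s.
At the end, for the whole second after the job is handed in: Tall jar held still in the fingers, clear of camera and rack: underside centre within 25 mm of the focus point, axis within 0.22 rad of the line of sight, stopper uppermost and home within 2 mm; short jars, spool, white-lidded jar and wax block within 30 mm of their starts (distance between tall_jar_base and focus below 0.025 m and angle between the z axis of tall_jar and the z axis of camera_head, either way round below 0.22 rad and angle between tall_jar's own z axis and vertical below 1 rad and value of joint stopper below 0.002 m and contact force between the fingers and tall_jar above 1 N and contact force between each of tall_jar, the arm, the fingers and camera below 0.1 N and contact force between tall_jar and rack below 0.1 N and linear speed of tall_jar below 0.03 m/s and distance of each of short_jar_0, short_jar_1, thread_spool, size_jar, wax_block from where it was at the start of the episode below 0.03 m); the arm keeps its last pose, push and grip.
It fails at once if a short jar, the spool, the white-lidded jar or the wax block is moved by 30 mm or more (distance of any of short_jar_0, short_jar_1, thread_spool, size_jar, wax_block from where it was at the start of the episode above 0.03 m).
It fails at once if the tall jar is lifted out with its stopper proud (height (world z) of tall_jar_base above 0.04 m and value of joint stopper above 0.003 m).
It also fails if it takes over 48 s, if anything falls off the work surface, if the arm or the gripper's body presses on something with over 40 N, if the wrist force passes 120 N, or if a joint passes its speed limit or range.

### The arm

A 6-joint arm with a two-finger parallel gripper is mounted at the origin on a cart in front of the work surface, level with it; the furniture and walls round the work are solid. World frame = base frame: x ahead of the robot, y to its left, z up, the work surface at z = 0. Lengths are in m, angles in rad, forces in N, time in s.
With the tool pointing down it reaches from about 0.425 to 1.125 m from the base axis. Payload 14.9 kg.
Tool frame: the origin (TCP) lies at the very end of the fingers, on their centre line; the grasp point (between the pads) lies env.pinch_z behind it (env.pinch_z is the distance from the TCP to the grasp point, in m); y points along the fingers, x is the direction in which the jaws open and shut, and the axes are right-handed (so a half turn about y gives the same grasp; the last joint's range is limited). The gripper opens to 91 mm and grips with 3 to 60 N. Pads are 32 mm wide; open, the fingers measure 118 mm over their backs; the gripper's body (76 mm by 178 mm) begins 60 mm behind the grasp point.
Start: joints at [-1.382, 0.379, 1.734, -0, 1.028, -0.033], TCP at [0.154, -0.683, 0.214] pointing down, gripper open.
Joint ranges: [-2.77, 2.77], [-0.74, 2.19], [0, 2.66], [-1.06, 4.2], [0.31, 2.87], [-3.08, 3.08]. Speed limits (rad/s): [1.89, 1.89, 2.39, 3.14, 3.14, 3.14].

### API

Orientations are given as a unit quaternion [w, x, y, z].
In Python, from plant import get_state, viewer, order, env gives the robot as it stands.
- The arm moves only by the tool servo_tool, never from a script. Its argument "steps" is a list of rows, each an object with "delta_pos": the shift along the world's x, y, z in m, a list of three; "delta_rot": the turn, a rotation vector about the world's x, y, z in degrees, a list of three. In form: [{"delta_pos": [tx, ty, tz], "delta_rot": [ax, ay, az]}, ...]. A call has exactly 5 rows; each row shifts and turns the commanded pose from where the row before left it; what a row does not reach is not made up. A row lasts 1/8 s, in which the tool goes at most 62.5 mm and 10.7 degrees, less where a joint would pass 70% of its speed; a pose out of reach is approached as far as the arm can. A call with a gripper value outside its range is refused whole. "gripper" is the opening, from 0 (shut) to 1 (fully open), set as the call begins (left out, the last holds). The fingers move at their own pace and stop on an object; "squeeze" is the grip in N (left out, the last holds). Time passes only in rows, so rows that do not move let the fingers close, or fill a call up. It gives the time, the measured TCP pose, the force and the opening at its end, in the units of the state.
- get_state(): the state, without advancing time (a new reading comes with each control period).
- viewer.grab_frame(name): name is "scene" or "top" or "wrist"; returns a dict with "img" (400x640x3 uint8, red, green, blue), "fx", "fy", "cx", "cy" (pixels), "position" and "orientation" of the camera in the world. Camera axes: x right, y down, z forward; pixel columns grow to the right and rows downward; lengths in m; the calibration is good to about 2 mm. A picture is of the moment at which its call begins. There is no depth.
- order.finish_job(): hands the job in, once; it reports no verdict.
The state is a dict: "t": time; "q": joint angles; "qvel": joint speeds; "joint_efforts": joint torques, N m; "position": TCP position; "eef_rot": TCP orientation; "wrist_force": force on the tool from outside, world axes, zero at the start; "ft_torque": the same for the moment, N m; "opening": finger opening in m.
Only numpy, scipy, OpenCV 4.12 (cv2) and the standard library are available. Lean on these libraries where they do the work, as an engineer would, in place of code of your own. Each camera call takes 0.05 s, during which the arm holds its last target. There are 200 camera calls.

## Working session

There is one attempt and no reset: what is moved stays moved. The work goes in short steps, Python scripts to look and compute and a tool call to move; the robot and the scene stay as the last step left them, time stands still between calls to the robot, and variables do not carry over. Pictures are saved under pics/ and viewed, about 8 in all and at most 12, crops included, and the job is handed in when it is done.

Besides the shell and the picture viewer there is one more tool, called in YAML: its name, and indented under it one key for each argument. servo_tool: Moves the arm, as the interface text tells. Its arguments: {"type":"object","properties":{"steps":{"type":"array","items":{"type":"object","properties":{"delta_pos":{"type":"array","items":{"type":"number"}},"delta_rot":{"type":"array","items":{"type":"number"}}}}},"gripper":{"type":"number"},"squeeze":{"type":"number"}},"required":["steps"]}

```bash
mkdir -p pics; cat > h.py <<'E'
import numpy as np, cv2
from scipy.spatial.transform import Rotation as R
from plant import get_state, viewer, order, env
def rot(q): return R.from_quat([q[1],q[2],q[3],q[0]])
def ray(f,u,v):
    d=rot(f["orientation"]).apply([(u-f["cx"])/f["fx"],(v-f["cy"])/f["fy"],1]); return np.array(f["position"]),d/np.linalg.norm(d)
def plane(f,u,v,z):
    p,d=ray(f,u,v); return p+d*(z-p[2])/d[2]
def proj(f,X):
    c=rot(f["orientation"]).inv().apply(np.array(X)-f["position"]); return f["fx"]*c[0]/c[2]+f["cx"],f["fy"]*c[1]/c[2]+f["cy"]
def grab(n,name=None):
    f=viewer.grab_frame(n)
    if name: cv2.imwrite(f"pics/{name}.png",f["img"][:,:,::-1])
    return f
E
python3 - <<'E'
from h import *
import pickle
s=get_state(); print(s["t"],s["position"],s["eef_rot"],s["opening"],env.pinch_z)
F={}
for n in("scene","top"):
    F[n]=f=grab(n,n); print(n,f["position"],f["orientation"],f["fx"],f["cx"],f["cy"])
pickle.dump(F,open("F.pkl","wb"))
cv2.imwrite("pics/both.png",cv2.resize(np.vstack([F[n]["img"][:,:,::-1] for n in F]),(480,600)))
E
```

```text
0.0 [ 0.15390323 -0.68244052  0.21325368] [ 0.55253454 -0.55200181  0.44190024 -0.44127516] 0.09099615454183806 0.0188
scene [-0.15397948  0.52579776  1.0803592 ] [ 0.17718999 -0.4575478   0.80966089 -0.32202943] 498.1137694714813 307.96500169925326 199.31664355372294
top [0.48901305 0.06437804 1.285366  ] [-0.01690249  0.71211292 -0.70115569  0.03146718] 479.4430928689592 316.71854324302666 196.34139113458468
```

View pics/scene.png

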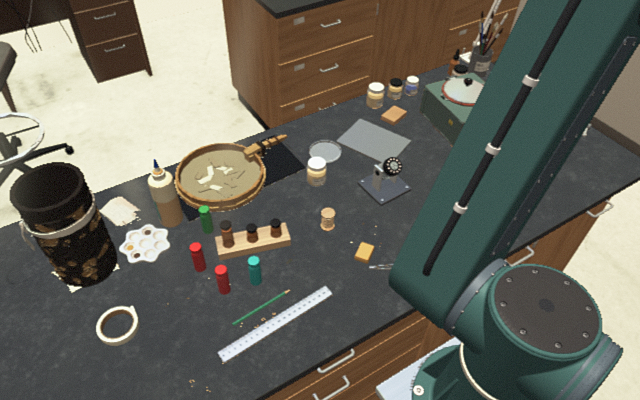

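View pics/top.png

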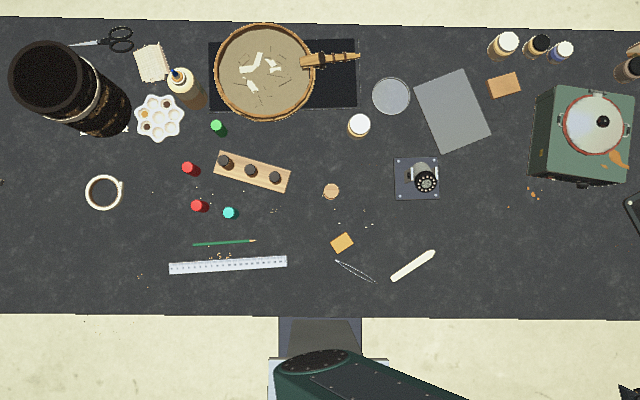

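The rack is at about (252,240) in the scene view, with amber jars at (226,234), (252,229) and (275,229). The look-alikes are green (206,219), red (197,257) and (222,279), and turquoise (254,270). The jar at (226,234) is amber, in the rack and tallest, so it fits. I'll confirm it in a crop and measure it.

```bash
python3 - <<'E'
from h import *
import pickle
F=pickle.load(open("F.pkl","rb"))
a=F["scene"]["img"][180:300,180:300,::-1]; b=F["scene"]["img"][140:210,345:425,::-1]; 
c=F["top"]["img"][140:230,175:295,::-1]; d=F["top"]["img"][145:210,385:450,::-1]
r=lambda i:cv2.resize(i,(400,300),interpolation=cv2.INTER_CUBIC)
cv2.imwrite("pics/crop.png",np.vstack([np.hstack([r(a),r(b)]),np.hstack([r(c),r(d)])]))
f=F["top"]
h=cv2.cvtColor(f["img"],cv2.COLOR_RGB2HSV)
print("rack px hsv",h[186,285],h[165,222],h[155,222])
m=cv2.inRange(h,(8,60,110),(25,200,255)); m[:140]=0;m[205:]=0;m[:,:205]=0;m[:,300:]=0
m=cv2.morphologyEx(m,cv2.MORPH_CLOSE,np.ones((15,15)))
cs=max(cv2.findContours(m,0,2)[0],key=cv2.contourArea); box=cv2.boxPoints(cv2.minAreaRect(cs)); print(box)
P=np.array([plane(f,u,v,0.026) for u,v in box]); print(P.round(3),P.mean(0))
print("plate",[plane(f,u,v,0.012).round(3) for u,v in((395,158),(438,157),(440,199),(396,200))])
for n,u,v,z in (("spool",331,191,.058),("sizejar",359,125,.075),("wax",342,243,.018),("lens",427,181,.11),("green",216,126,.1)): print(n,plane(f,u,v,z).round(3))
E
```

```text
rack px hsv [ 21  78 247] [20 12 63] [ 14  32 118]
[[212.46918 172.18762]
 [219.23755 149.25043]
 [291.06525 170.4455 ]
 [284.29688 193.38269]]
[[0.635 0.314 0.026]
 [0.696 0.298 0.026]
 [0.643 0.108 0.026]
 [0.582 0.124 0.026]] [0.63889308 0.21119561 0.026     ]
plate [array([ 0.683, -0.17 ,  0.012]), array([ 0.688, -0.286,  0.012]), array([ 0.575, -0.291,  0.012]), array([ 0.57 , -0.173,  0.012])]
spool [0.588 0.003 0.058]
sizejar [ 0.757 -0.066  0.075]
wax [ 0.454 -0.03   0.018]
lens [ 0.612 -0.232  0.11 ]
green [0.742 0.294 0.1  ]
```

View pics/crop.png

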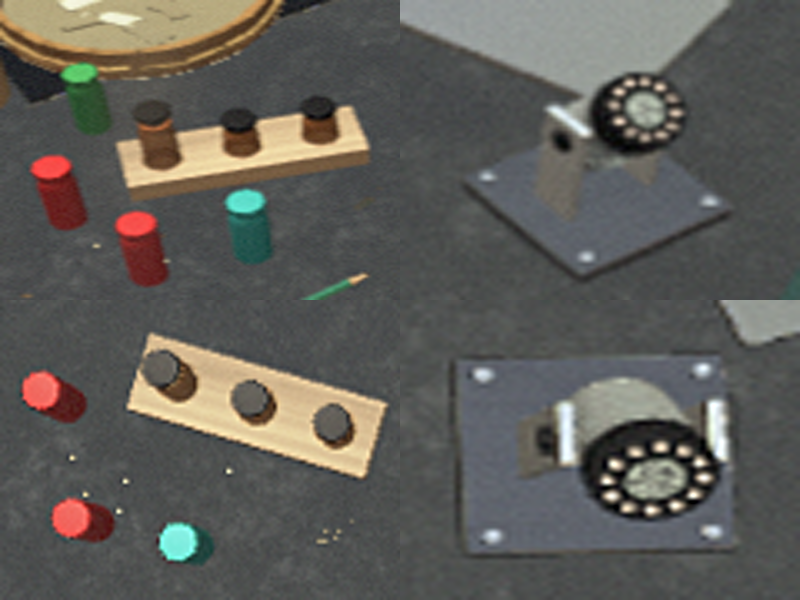

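The crop confirms it: the tall amber jar with its stopper proud is in the left pocket, at scene (226,234) and top (224,161). The camera leans towards the robot. Next I'll work out the poses and the first transfer.

```bash
python3 - <<'E'
from h import *
import pickle
F=pickle.load(open("F.pkl","rb"))
def tri(u1,v1,u2,v2):
    p,d=ray(F["top"],u1,v1);q,e=ray(F["scene"],u2,v2)
    s=np.linalg.lstsq(np.c_[d,-e],q-p,rcond=None)[0];a=p+d*s[0];b=q+e*s[1];return (a+b)/2,np.linalg.norm(a-b)
print("lens",tri(425.9,182.9,393,165.9), plane(F["top"],425.9,182.9,.11))
print("stopper top",tri(175+162/400*120,140+68/300*90,180+152/400*120,180+111/300*120), plane(F["top"],175+162/400*120,140+68/300*90,.106))
print("rack pred",0.6389+.065*.269,.2112+.065*.963)
s=get_state();T=rot(s["eef_rot"]);print(T.as_matrix().round(3))
x=T.as_matrix()[:,0]
for sg in(1,-1):
    t=sg*np.array([.963,-.269]);print("yaw delta",np.degrees((np.arctan2(t[1],t[0])-np.arctan2(x[1],x[0])+np.pi)%(2*np.pi)-np.pi))
print([k for k in dir(env) if k[0]!="_"])
E
```

```text
lens (array([ 0.60765319, -0.22917406,  0.10878662]), np.float64(0.0001944362251964307)) [ 0.60747335 -0.22895076  0.11      ]
stopper top (array([0.65538327, 0.27211907, 0.10568337]), np.float64(0.00042213991828120236)) [0.65522207 0.27188116 0.106     ]
rack pred 0.656385 0.273795
[[ 0.22  -0.     0.976]
 [-0.976  0.001  0.22 ]
 [-0.001 -1.     0.   ]]
yaw delta 61.68592415947743
yaw delta -118.31407584052252
['PlanningError', 'pinch_z']
```

servo_tool:
  steps:
    - {"delta_pos": [0.05, 0.035, 0], "delta_rot": [0, 0, 3]}
    - {"delta_pos": [0.05, 0.035, 0], "delta_rot": [0, 0, 3]}
    - {"delta_pos": [0.05, 0.035, 0], "delta_rot": [0, 0, 3]}
    - {"delta_pos": [0.05, 0.035, 0], "delta_rot": [0, 0, 3]}
    - {"delta_pos": [0.05, 0.035, 0], "delta_rot": [0, 0, 3]}
  gripper: 0
  squeeze: 20

```text
t: 0.72
position: [0.4053, -0.5064, 0.2138]
eef_rot: [0.606, -0.605, 0.365, -0.365]
wrist_force: [0.6, -1.4, 0.5]
opening: 0.044
```

servo_tool:
  steps:
    - {"delta_pos": [0.03, 0.05, 0], "delta_rot": [0, 0, 3]}
    - {"delta_pos": [0.03, 0.05, 0], "delta_rot": [0, 0, 3]}
    - {"delta_pos": [0.03, 0.05, 0], "delta_rot": [0, 0, 3]}
    - {"delta_pos": [0.03, 0.05, 0], "delta_rot": [0, 0, 3]}
    - {"delta_pos": [0.03, 0.05, 0], "delta_rot": [0, 0, 3]}

```text
t: 1.35
position: [0.5546, -0.256, 0.2138]
eef_rot: [-0.648, 0.648, -0.283, 0.283]
wrist_force: [0.8, -0.6, 0.4]
opening: 0.0004
```

servo_tool:
  steps:
    - {"delta_pos": [0, 0.055, 0], "delta_rot": [0, 0, 3]}
    - {"delta_pos": [0, 0.055, 0], "delta_rot": [0, 0, 3]}
    - {"delta_pos": [0, 0.055, 0], "delta_rot": [0, 0, 3]}
    - {"delta_pos": [0, 0.055, 0], "delta_rot": [0, 0, 3]}
    - {"delta_pos": [0, 0.055, 0], "delta_rot": [0, 0, 3]}

```text
t: 1.98
position: [0.5536, 0.0189, 0.2139]
eef_rot: [0.679, -0.679, 0.196, -0.196]
wrist_force: [0.8, -0.4, -0.5]
opening: 0.0006
```

servo_tool:
  steps:
    - {"delta_pos": [0.02, 0.05, 0], "delta_rot": [0, 0, 3.4]}
    - {"delta_pos": [0.02, 0.05, 0], "delta_rot": [0, 0, 3.4]}
    - {"delta_pos": [0.02, 0.05, 0], "delta_rot": [0, 0, 3.4]}
    - {"delta_pos": [0.02, 0.05, 0], "delta_rot": [0, 0, 3.4]}
    - {"delta_pos": [0.02, 0.05, 0], "delta_rot": [0, 0, 3.4]}

```text
t: 2.6
position: [0.6542, 0.2689, 0.2136]
eef_rot: [-0.701, 0.701, -0.093, 0.093]
wrist_force: [1.3, 0.1, 0.1]
opening: 0.0002
```

Now a wrist view for a closer look.

```bash
python3 - <<'E'
from h import *
import pickle
f=grab("wrist","w1"); pickle.dump(f,open("w1.pkl","wb")); print(f["position"],proj(f,[.6558,.273,.106]),proj(f,get_state()["position"]))
E
```

```text
[0.67161907 0.33851536 0.3841439 ] (np.float64(324.6739488191879), np.float64(192.95308588577026)) (np.float64(325.7176674261186), np.float64(238.1158248950672))
```

View pics/w1.png

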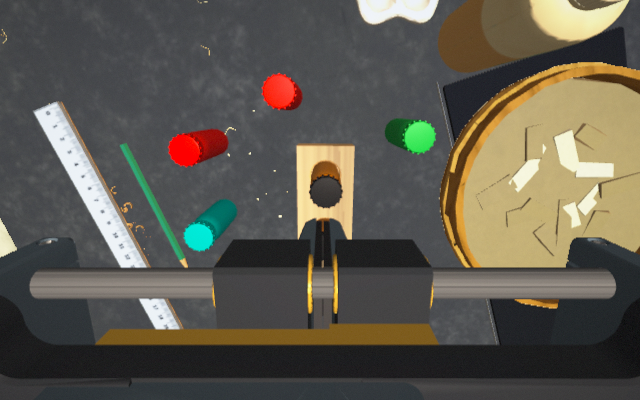

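The wrist view shows the black stopper at (326,191), against a predicted (325,193), so the position is good. Descending to just above the stopper.

servo_tool:
  steps:
    - {"delta_pos": [0.0015, 0.0045, -0.03], "delta_rot": [0, 0, 0]}
    - {"delta_pos": [0, 0, -0.03], "delta_rot": [0, 0, 0]}
    - {"delta_pos": [0, 0, -0.025], "delta_rot": [0, 0, 0]}
    - {"delta_pos": [0, 0, -0.015], "delta_rot": [0, 0, 0]}
    - {"delta_pos": [0, 0, 0], "delta_rot": [0, 0, 0]}

```text
t: 3.28
position: [0.6549, 0.2714, 0.113]
eef_rot: [-0.701, 0.701, -0.095, 0.094]
wrist_force: [-0.5, -0.1, -0.5]
opening: 0.0005
```

servo_tool:
  steps:
    - {"delta_pos": [0, 0, -0.002], "delta_rot": [0, 0, 0]}
    - {"delta_pos": [0, 0, -0.002], "delta_rot": [0, 0, 0]}
    - {"delta_pos": [0, 0, -0.002], "delta_rot": [0, 0, 0]}
    - {"delta_pos": [0, 0, -0.002], "delta_rot": [0, 0, 0]}
    - {"delta_pos": [0, 0, -0.001], "delta_rot": [0, 0, 0]}

```text
t: 3.9
position: [0.6558, 0.2718, 0.1053]
eef_rot: [0.701, -0.701, 0.094, -0.094]
wrist_force: [0.0, -0.5, 5.6]
opening: 0.0009
```

servo_tool:
  steps:
    - {"delta_pos": [0, 0, -0.001], "delta_rot": [0, 0, 0]}
    - {"delta_pos": [0, 0, -0.001], "delta_rot": [0, 0, 0]}
    - {"delta_pos": [0, 0, -0.001], "delta_rot": [0, 0, 0]}
    - {"delta_pos": [0, 0, -0.001], "delta_rot": [0, 0, 0]}
    - {"delta_pos": [0, 0, 0], "delta_rot": [0, 0, 0]}

```text
t: 4.53
position: [0.6555, 0.2716, 0.1008]
eef_rot: [-0.701, 0.701, -0.094, 0.094]
wrist_force: [0.4, 0.6, 2.9]
opening: 0.0007
```

Pushing at about 5 N. I'll keep going to the hard stop.

servo_tool:
  steps:
    - {"delta_pos": [0, 0, -0.001], "delta_rot": [0, 0, 0]}
    - {"delta_pos": [0, 0, -0.001], "delta_rot": [0, 0, 0]}
    - {"delta_pos": [0, 0, -0.001], "delta_rot": [0, 0, 0]}
    - {"delta_pos": [0, 0, 0], "delta_rot": [0, 0, 0]}
    - {"delta_pos": [0, 0, 0], "delta_rot": [0, 0, 0]}

```text
t: 5.15
position: [0.6557, 0.2717, 0.0982]
eef_rot: [0.701, -0.701, 0.094, -0.094]
wrist_force: [-0.1, -0.3, 7.6]
opening: 0.0007
```

servo_tool:
  steps:
    - {"delta_pos": [0, 0, -0.0005], "delta_rot": [0, 0, 0]}
    - {"delta_pos": [0, 0, -0.0005], "delta_rot": [0, 0, 0]}
    - {"delta_pos": [0, 0, -0.0005], "delta_rot": [0, 0, 0]}
    - {"delta_pos": [0, 0, 0], "delta_rot": [0, 0, 0]}
    - {"delta_pos": [0, 0, 0], "delta_rot": [0, 0, 0]}

```text
t: 5.78
position: [0.6565, 0.272, 0.0982]
eef_rot: [0.701, -0.7, 0.093, -0.095]
wrist_force: [-3.4, -0.8, 20.8]
opening: 0.0007
```

The force rose to 21 N with no further motion, at z = 98.2 mm against a nominal 98, so the stopper is home. Next: lift, open, re-descend and grip.

servo_tool:
  steps:
    - {"delta_pos": [0, 0, 0.015], "delta_rot": [0, 0, 0]}
    - {"delta_pos": [0, 0, 0.02], "delta_rot": [0, 0, 0]}
    - {"delta_pos": [0, 0.001, 0.005], "delta_rot": [0, 0, 0]}
    - {"delta_pos": [0, 0, 0], "delta_rot": [0, 0, 0]}
    - {"delta_pos": [0, 0, 0], "delta_rot": [0, 0, 0]}

```text
t: 6.4
position: [0.6551, 0.2725, 0.1358]
eef_rot: [-0.701, 0.701, -0.094, 0.094]
wrist_force: [0.3, 0.5, -0.9]
opening: 0.0004
```

servo_tool:
  steps:
    - {"delta_pos": [0, 0, 0], "delta_rot": [0, 0, 0]}
    - {"delta_pos": [0, 0, 0], "delta_rot": [0, 0, 0]}
    - {"delta_pos": [0, 0, 0], "delta_rot": [0, 0, 0]}
    - {"delta_pos": [0, 0, 0], "delta_rot": [0, 0, 0]}
    - {"delta_pos": [0, 0, 0], "delta_rot": [0, 0, 0]}
  gripper: 0.75

```text
t: 7.02
position: [0.6555, 0.2726, 0.1364]
eef_rot: [-0.701, 0.701, -0.094, 0.094]
wrist_force: [0.3, 0.5, 0.8]
opening: 0.0477
```

```bash
python3 - <<'E'
from h import *
f=grab("wrist","w2"); s=get_state(); print(s["position"],s["opening"],proj(f,[.6558,.2728,.098]))
g=grab("scene","s2")
cv2.imwrite("pics/c2.png",np.hstack([cv2.resize(f["img"][100:300,220:420,::-1],(400,400)),cv2.resize(g["img"][150:290,170:310,::-1],(400,400))]))
E
```

```text
[0.65551202 0.27266309 0.13646291] 0.051567116651647184 (np.float64(325.02778716988223), np.float64(223.61128281782268))
```

View pics/c2.png

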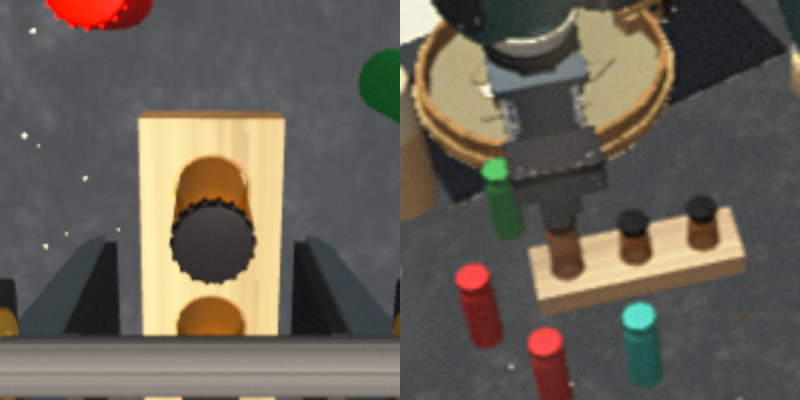

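Wrist view: the stopper is at (326,220), seated on the rim and centred between the open fingers; the other jars are undisturbed. Descending to grip the glass.

servo_tool:
  steps:
    - {"delta_pos": [0.0005, 0.001, -0.02], "delta_rot": [0, 0, 0]}
    - {"delta_pos": [0, 0, -0.025], "delta_rot": [0, 0, 0]}
    - {"delta_pos": [0, 0, -0.025], "delta_rot": [0, 0, 0]}
    - {"delta_pos": [0, 0, -0.0205], "delta_rot": [0, 0, 0]}
    - {"delta_pos": [0, 0, -0.006], "delta_rot": [0, 0, 0]}

```text
t: 7.75
position: [0.6551, 0.2733, 0.0376]
eef_rot: [-0.7, 0.701, -0.095, 0.093]
wrist_force: [-0.2, 0.1, -0.0]
opening: 0.0683
```

servo_tool:
  steps:
    - {"delta_pos": [0, 0, 0], "delta_rot": [0, 0, 0]}
    - {"delta_pos": [0, 0, 0], "delta_rot": [0, 0, 0]}
    - {"delta_pos": [0, 0, 0], "delta_rot": [0, 0, 0]}
    - {"delta_pos": [0, 0, 0], "delta_rot": [0, 0, 0]}
    - {"delta_pos": [0, 0, 0], "delta_rot": [0, 0, 0]}
  gripper: 0
  squeeze: 25

```text
t: 8.38
position: [0.6565, 0.2737, 0.0404]
eef_rot: [0.701, -0.701, 0.094, -0.094]
wrist_force: [1.8, -0.9, 1.2]
opening: 0.0291
```

servo_tool:
  steps:
    - {"delta_pos": [0, 0, 0], "delta_rot": [0, 0, 0]}
    - {"delta_pos": [0, 0, 0], "delta_rot": [0, 0, 0]}
    - {"delta_pos": [0, 0, 0], "delta_rot": [0, 0, 0]}
    - {"delta_pos": [0, 0, 0], "delta_rot": [0, 0, 0]}
    - {"delta_pos": [0, 0, 0], "delta_rot": [0, 0, 0]}

```text
t: 9.0
position: [0.6564, 0.2737, 0.0403]
eef_rot: [0.701, -0.701, 0.094, -0.094]
wrist_force: [2.7, -1.2, 4.7]
opening: 0.0299
```

Gripped at 30 mm, with the TCP 32 mm above the underside. Lifting straight out.

servo_tool:
  steps:
    - {"delta_pos": [0, 0, 0.01], "delta_rot": [0, 0, 0]}
    - {"delta_pos": [0, 0, 0.03], "delta_rot": [0, 0, 0]}
    - {"delta_pos": [0, 0, 0.05], "delta_rot": [0, 0, 0]}
    - {"delta_pos": [0, 0, 0.06], "delta_rot": [0, 0, 0]}
    - {"delta_pos": [0, 0, 0.045], "delta_rot": [0, 0, 0]}

```text
t: 9.62
position: [0.6555, 0.2737, 0.2369]
eef_rot: [0.701, -0.701, 0.094, -0.094]
wrist_force: [0.3, -0.1, -0.5]
opening: 0.0297
```

servo_tool:
  steps:
    - {"delta_pos": [-0.006, -0.03, 0], "delta_rot": [0, 0, 0]}
    - {"delta_pos": [-0.01, -0.045, 0], "delta_rot": [0, 0, 0]}
    - {"delta_pos": [-0.01, -0.05, 0], "delta_rot": [0, -2, 0]}
    - {"delta_pos": [-0.01, -0.05, 0], "delta_rot": [0, -3, 0]}
    - {"delta_pos": [-0.01, -0.05, 0], "delta_rot": [0, -3, 0]}

```text
t: 10.25
position: [0.6079, 0.0466, 0.233]
eef_rot: [0.705, -0.693, 0.045, -0.142]
wrist_force: [0.3, -0.9, -0.5]
opening: 0.0298
```

```bash
python3 - <<'E'
from h import *
s=get_state(); print(s["t"],np.round(s["q"],3),s["position"],rot(s["eef_rot"]).as_matrix().round(3),s["opening"])
E
```

```text
10.25 [ 0.041  0.16   1.985 -0.008  0.859  0.313] [0.607891   0.04657622 0.23303505] [[ 0.955  0.138  0.261]
 [-0.264 -0.     0.965]
 [ 0.133 -0.99   0.036]] 0.029800265938076415
```

servo_tool:
  steps:
    - {"delta_pos": [-0.008, -0.05, 0.004], "delta_rot": [0.2, -4, 0]}
    - {"delta_pos": [-0.008, -0.055, 0.004], "delta_rot": [0.2, -4, 0]}
    - {"delta_pos": [-0.008, -0.055, 0.004], "delta_rot": [0.2, -4, 0]}
    - {"delta_pos": [-0.008, -0.055, 0.004], "delta_rot": [0.2, -4, 0]}
    - {"delta_pos": [-0.008, -0.055, 0.004], "delta_rot": [0.2, -4, 0]}

```text
t: 10.88
position: [0.5679, -0.2229, 0.2535]
eef_rot: [0.709, -0.651, -0.077, -0.261]
wrist_force: [0.9, -0.1, -0.5]
opening: 0.0296
```

servo_tool:
  steps:
    - {"delta_pos": [-0.01, -0.009, 0], "delta_rot": [0.2, -3, 0]}
    - {"delta_pos": [-0.01, 0, -0.005], "delta_rot": [0.2, -3, 0]}
    - {"delta_pos": [-0.01, 0, -0.005], "delta_rot": [0, -1, 0]}
    - {"delta_pos": [-0.01, 0, -0.005], "delta_rot": [0, 0, 0]}
    - {"delta_pos": [-0.007, 0, -0.004], "delta_rot": [0, 0, 0]}

```text
t: 11.5
position: [0.5219, -0.2302, 0.2349]
eef_rot: [0.705, -0.632, -0.119, -0.3]
wrist_force: [0.0, -0.0, 0.1]
opening: 0.0296
```

servo_tool:
  steps:
    - {"delta_pos": [0, 0, 0], "delta_rot": [0, 0, 0]}
    - {"delta_pos": [0, 0, 0], "delta_rot": [0, 0, 0]}
    - {"delta_pos": [0, 0, 0], "delta_rot": [0, 0, 0]}
    - {"delta_pos": [0, 0, 0], "delta_rot": [0, 0, 0]}
    - {"delta_pos": [0, 0, 0], "delta_rot": [0, 0, 0]}

```text
t: 12.12
position: [0.5231, -0.2303, 0.236]
eef_rot: [0.705, -0.632, -0.119, -0.3]
wrist_force: [1.1, -0.2, -0.7]
opening: 0.0298
```

```bash
python3 - <<'E'
from h import *
s=get_state(); T=rot(s["eef_rot"]).as_matrix(); print(s["t"],np.round(s["q"],3),s["position"],T.round(3),s["opening"])
L=np.array([.6076,-.229,.1095]);y=np.radians(2.3);a=np.radians(35);d=np.array([-np.sin(a)*np.cos(y),-np.sin(a)*np.sin(y),np.cos(a)])
t=L+.12*d; print("TCP target",t+.0323*d,"focus",t,"base err",s["position"]+T[:,1]*.0323-t,"ang",np.degrees(np.arccos(-T[:,1]@d)),"rotvec deg",np.degrees(np.cross(-T[:,1],d)))
f=grab("scene","s3");g=grab("top","t3")
for k in(f,g): print("lens",proj(k,L),"focus",proj(k,t),"topjar",proj(k,t+.09*d))
(u,v),(p,q)=[tuple(map(int,proj(k,t))) for k in(f,g)]
c=lambda k,u,v:cv2.resize(k["img"][v-60:v+60,u-60:u+60,::-1],(400,400),interpolation=cv2.INTER_CUBIC)
cv2.imwrite("pics/c3.png",np.hstack([c(f,u,v),c(g,p,q)]))
E
```

```text
12.125 [-0.623 -0.009  2.262  0.789  0.521 -0.979] [ 0.52308595 -0.23033451  0.23599093] [[ 0.792  0.574  0.211]
 [-0.272  0.023  0.962]
 [ 0.547 -0.819  0.174]] 0.029829033637627206
TCP target [ 0.52031468 -0.23250574  0.23425686] focus [ 0.53882628 -0.23176224  0.20779825] base err [0.00278577 0.00215598 0.0017438 ] ang 0.04111134944829688 rotvec deg [0.02175721 0.0309486  0.01609196]
lens (np.float64(393.0307227344663), np.float64(165.74870685238568)) focus (np.float64(414.9367445438505), np.float64(153.3762844840992)) topjar (np.float64(433.9573063899314), np.float64(142.6335568957876))
lens (np.float64(425.86960669159413), np.float64(182.8688211707335)) focus (np.float64(437.89896294022975), np.float64(208.98611659245375)) topjar (np.float64(448.53103184149927), np.float64(232.06971962981797))
```

View pics/c3.png

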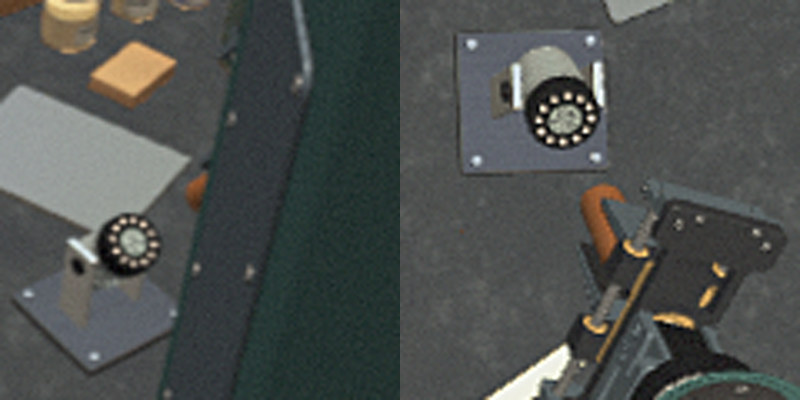

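The top crop shows the amber underside end at about (600,200), right at the projected focus. The visible left edge looks slightly less slanted than predicted, so I'll measure the jar's lean and check that everything else is undisturbed.

```bash
python3 - <<'E'
from h import *
import pickle
F=pickle.load(open("F.pkl","rb"))
g=grab("top","t4"); w=grab("wrist","w4")
s=get_state(); T=rot(s["eef_rot"]).as_matrix(); b=s["position"]+T[:,1]*.0323; d=-T[:,1]
h=cv2.cvtColor(g["img"],cv2.COLOR_RGB2HSV); m=cv2.inRange(h,(3,130,60),(18,255,255))
B=np.array(proj(g,b)).astype(int); 
vd=b-g["position"]; n=np.cross(vd,d); n/=np.linalg.norm(n)
if n[1]<0:n=-n
print("jaw dir",T[:,0])
for v in range(B[1]-8,B[1]+20,2):
    us=[u for u in range(B[0]-15,B[0]+15) if m[v,u]]
    pl=None
    e0=proj(g,b+.015*n); e1=proj(g,b+.06*d+.015*n)
    if us: print(v,us[0],us[-1],"pred left",round(e0[0]+(e1[0]-e0[0])*(v-e0[1])/(e1[1]-e0[1]),1))
for n_,(x0,x1,y0,y1) in dict(rack=(205,300,140,205),spool=(318,345,178,205),size=(340,375,105,145),wax=(325,360,228,258)).items():
    a,c=[cv2.cvtColor(k["img"][y0:y1,x0:x1],6+1) .astype(int) for k in(F["top"],g)]; print(n_,(abs(a-c)>40).mean().round(3))
i=cv2.resize(g["img"][190:240,415:465,::-1],(400,400),interpolation=cv2.INTER_CUBIC)
cv2.imwrite("pics/c4.png",np.hstack([i,cv2.resize(w["img"][100:350,200:450,::-1],(400,400))]))
E
```

```text
jaw dir [ 0.79164644 -0.27229399  0.54694781]
203 438 438 pred left 427.7
205 433 442 pred left 428.6
207 432 443 pred left 429.4
209 432 436 pred left 430.3
211 432 437 pred left 431.2
213 433 438 pred left 432.1
215 434 439 pred left 432.9
217 434 440 pred left 433.8
219 435 441 pred left 434.7
221 436 445 pred left 435.5
223 436 450 pred left 436.4
225 437 438 pred left 437.3
rack 0.029
spool 0.001
size 0.0
wax 0.0
```

View pics/c4.png

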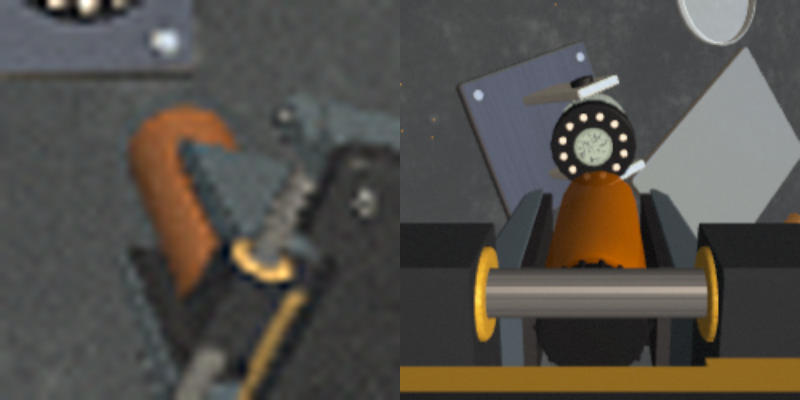

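The left edge's slope is about 0.37 against a predicted 0.43, roughly 2–3° off and well within tolerance. The wrist view shows the jar straight in the fingers and its line running to the lens. I'll make a small final trim and settle.

servo_tool:
  steps:
    - {"delta_pos": [-0.001, -0.001, -0.001], "delta_rot": [0, 0, 0]}
    - {"delta_pos": [-0.001, -0.001, -0.001], "delta_rot": [0, 0, 0]}
    - {"delta_pos": [-0.001, 0, 0], "delta_rot": [0, 0, 0]}
    - {"delta_pos": [0, 0, 0], "delta_rot": [0, 0, 0]}
    - {"delta_pos": [0, 0, 0], "delta_rot": [0, 0, 0]}

```text
t: 12.95
position: [0.52, -0.2324, 0.234]
eef_rot: [0.705, -0.631, -0.119, -0.3]
wrist_force: [0.8, -0.3, -0.2]
opening: 0.0296
```

servo_tool:
  steps:
    - {"delta_pos": [0, 0, 0], "delta_rot": [0, 0, 0]}
    - {"delta_pos": [0, 0, 0], "delta_rot": [0, 0, 0]}
    - {"delta_pos": [0, 0, 0], "delta_rot": [0, 0, 0]}
    - {"delta_pos": [0, 0, 0], "delta_rot": [0, 0, 0]}
    - {"delta_pos": [0, 0, 0], "delta_rot": [0, 0, 0]}

```text
t: 13.58
position: [0.52, -0.2324, 0.2339]
eef_rot: [0.705, -0.632, -0.119, -0.3]
wrist_force: [-0.5, -0.0, -1.3]
opening: 0.0298
```

```bash
python3 - <<'E'
from h import *
s=get_state(); print(s["position"],s["opening"],np.abs(s["qvel"]).max(),s["wrist_force"])
print(order.finish_job())
E
```

```text
[ 0.5199928  -0.23237414  0.23394863] 0.02978809613567539 0.0016873604094015625 [-0.5312443  -0.02278571 -1.2732995 ]
the job is handed in; nothing more can be done
None
```

I pressed the tall jar's stopper home in the rack, lifted the jar out, and handed the job in at about 13.6 s, still holding it in front of the inspection camera. The hand-in gave no verdict.

- **Stopper:** it reached a hard stop with the fingertips at z = 98.2 mm (98 mm expected) and the force at 21 N. I did not measure the stopper again after the lift.
- **Position:** the last TCP reading was within 1 mm of where I aimed. The target itself comes from my image measurements, so expect a few mm of error in the underside's true distance from the focus point.
- **Lean:** the tool lined up with my estimated line of sight to within 0.1°. The jar's visible edge in the top view disagreed slightly, by about 2–3°, which is inside the 0.22 rad limit.
- **Grip:** the jar was held at 29.8 mm opening with 25 N set, and the arm was almost still. The wrist force was about 1 N.
- **Everything else:** the top view showed the spool, white-lidded jar and wax block unchanged. At the rack the small difference matched the missing tall jar. I did not check the two short jars separately.

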